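# Line up the receiving beakers, then press the flask down on the touch mixer

## Robot

A 7-joint arm with a two-finger parallel gripper is mounted at the origin on a cart in front of the work surface, level with it; the furniture and walls round the work are solid. World frame = base frame: x ahead of the robot, y to its left, z up, the work surface at z = 0. Lengths are in m, angles in degrees, forces in N, time in s.
With the tool pointing down it reaches from about 0.4 to 0.875 m from the base axis. Payload 4.4 kg.
Tool frame: the origin (TCP) lies between the finger pads; the fingertips stand 8 mm ahead of it and the grasp point (between the pads) lies 11 mm behind it; z points along the fingers, y is the line along which they close (so a half turn about z gives the same grasp; the last joint's range is limited). The gripper opens to 85 mm and grips with 20 to 120 N. Pads are 22 mm wide; open, the fingers measure 114 mm over their backs; the gripper's body (76 mm by 85 mm) begins 54 mm behind the grasp point. The pads swing forward as they close: fully open they stand 13 mm farther back than shut.
Start: joints at [63.151, 36.005, 2.206, 86.941, -1.547, 57.084, -1.146], TCP at [0.255, -0.598, 0.214] pointing down, gripper open.
Joint ranges: [-175.42, 175.42], [-21.48, 121.26], [-71.46, 75.88], [10.55, 141.38], [-63.04, 243.04], [13.31, 113.54], [-168.57, 168.57]. Speed limits (degrees/s): [147.25, 147.25, 180, 180, 180, 180, 180].

## Interface

Orientations are given as [roll, pitch, yaw] about the fixed x, y, z axes, in that order (R = Rz(yaw) Ry(pitch) Rx(roll)).
In Python, from plant import robot gives the robot as it stands. The module is installed in compiled form; this text tells all that it offers. Calls block until the motion is done:
- robot.goto(position, orientation): joint-space move of the TCP to a pose.
- robot.move_straight(position, attitude=None, speed=0.15, contact_N=None): straight line of the TCP; attitude=None keeps the orientation; speed is the mean speed in m/s. With contact_N (N) it stops when the force on the tool has changed by that much, and returns True; else False.
- robot.move_j(angles): joint-space move.
- robot.grip(opening, grip_force=None): finger opening in m; grip_force is the grip in N (None keeps the last); returns when the fingers have stopped.
- robot.sleep(seconds).
- robot.ik(position, orientation): joint angles nearest the present ones, or None.
- robot.get_obs(): the state.
- robot.camera(name): name is "scene" or "top" or "wrist"; returns a dict with "color" (400x640x3 uint8, blue, green, red), "range_z" (400x640 float32, m along the optical axis (not along the pixel's ray), 0 where there is no reading), "mtx" (3x3 intrinsics, pixels), "dist" ([k1, k2, p1, p2, k3] as OpenCV has them; the pictures are not rectified), "extrinsics" (4x4, takes a point from world to camera coordinates). Camera axes: x right, y down, z forward; pixel columns grow to the right and rows downward; lengths in m; the calibration is good to about 2 mm. A picture is of the moment at which its call begins.
A pose or a line that the arm cannot do raises robot.Unreachable and nothing moves.
- robot.close_job(): hands the job in; it is judged then, once.
The state is a dict: "clock": time; "q": joint angles; "qvel": joint speeds; "tau": joint torques, N m; "tcp_pos": TCP position; "tool_rot": TCP orientation; "contact_force": force on the tool from outside, world axes, zero at the start; "ft_torque": the same for the moment, N m; "width": finger opening in m; "grip_force": force on a finger pad.
Only numpy, scipy, OpenCV 4.12 (cv2) and the standard library are available. Lean on these libraries where they do the work, as an engineer would, in place of code of your own. Each camera call takes 0.05 s, during which the arm holds its last target. There are 200 camera calls.

## Task

What is in the stoppered flask settles as soon as mixing stops, so get the receivers ready first: slide the three small beakers in the spill tray into a straight, evenly spaced row along the tray's long middle line, about 3 cm clear between neighbours. Then lift the round flask out of its cork ring, set it upright in the mixer's sprung ring and press it gently down until the ring is all the way down on its stop; finish while still holding the flask pressed down there. Keep every beaker standing and leave the other things on the bench where they are.

Things in the scene. Friction and masses are not known exactly. Their poses are not given: they have to be found in the camera images.
- flask: amber round-bottom flask with a rubber stopper, upright in the cork ring at the start, 0.36 kg (varies). Ball 84 mm in diameter; neck 28 mm in diameter from 85 to 120 mm above its lowest point; lip 34 mm wide at 122 to 128 mm; stopper 32 mm wide, top at 143 mm. Origin: lowest point of the ball; z up along the neck. Good grip height 103 mm above the origin
- cork_ring: loose cork support ring, 108 mm outside, 62 mm hole, 28 mm high, in which the flask stands at the start (lowest point of the flask about 15 mm above the worktop); origin at the centre of its underside
- mixer: touch-start mixer, fixed to the worktop: square white housing 140 x 140 mm, 62 mm high, dial and switch on its front (its -x side); three upright guide pins 55 mm from its axis, up to 108 mm high. Origin at the centre of its underside, on the axis of the ring, z up
- seat (a point): on the axis of the mixer's sprung ring cradle, where the flask's lowest point (its origin) lies once seated; moves down with the ring, 83.5 mm above the worktop when the ring is up. The ring is a rubber cone 10 mm high, inside 58 mm wide at its bottom and 78 mm at its top edge, which is 21.5 mm above this point
- cradle (a joint): how far the sprung ring is pressed down, m: 0 fully up, 0.016 fully down on its stop. A coil spring holds it up: it begins to give at about 6 N of downward load and needs about 13 N at full travel; the flask's own weight (3 to 4.2 N) does not press it down
- tray: shallow light grey spill tray, fixed to the worktop, 150 x 310 mm, rim 17 mm high, floor 4 mm thick; origin at the centre of its underside, its y axis along the long middle line, x across
- receiver_1: first small beaker of clear plastic, 53 mm across (58 over the spout), 72 mm high, walls 2 mm, 0.07 kg, standing in the spill tray; origin at the centre of its underside, z up (the spout points along its -y)
- receiver_2: second small beaker of clear plastic, 53 mm across (58 over the spout), 72 mm high, walls 2 mm, 0.07 kg, standing in the spill tray; origin at the centre of its underside, z up (the spout points along its -y)
- receiver_3: third small beaker of clear plastic, 53 mm across (58 over the spout), 72 mm high, walls 2 mm, 0.07 kg, standing in the spill tray; origin at the centre of its underside, z up (the spout points along its -y)
- white_bottle: bystander: loose white wide-neck bottle with screw cap, 51 mm across, 96 mm high, origin at the centre of its underside
- big_beaker: bystander: loose larger beaker on the worktop beside the tray, 82 mm across, 114 mm high, origin at the centre of its underside
Things that resemble listed ones, but are neither listed nor needed, are in the scene too. Leave any black or pink look-alike of the receiver_2 alone.

How it is judged (in metres and radians):
On the way, in this order (a step that is already met when the one before it is completed fails the run):
1. the three small beakers stand let go in a straight, even row along the middle of the spill tray, before the ring is pressed (x of receiver_1 in the frame of tray between -0.011 and 0.011 m and z of each of receiver_1, receiver_2, receiver_3 in the frame of tray below 0.01 m and angle between each of receiver_1, receiver_2, receiver_3's own z axis and vertical below 0.1 rad and x of receiver_2 in the frame of tray between -0.011 and 0.011 m and x of receiver_3 in the frame of tray between -0.011 and 0.011 m and ((horizontal distance between receiver_1 and receiver_3 between 0.074 and 0.096 m and horizontal distance between receiver_1 and receiver_2 between 0.074 and 0.096 m and horizontal distance between receiver_3 and receiver_2 above 0.15 m) or (horizontal distance between receiver_2 and receiver_1 between 0.074 and 0.096 m and horizontal distance between receiver_2 and receiver_3 between 0.074 and 0.096 m and horizontal distance between receiver_1 and receiver_3 above 0.15 m) or (horizontal distance between receiver_3 and receiver_2 between 0.074 and 0.096 m and horizontal distance between receiver_3 and receiver_1 between 0.074 and 0.096 m and horizontal distance between receiver_2 and receiver_1 above 0.15 m)) and contact force between the fingers and receiver_1 below 0.3 N and contact force between the fingers and receiver_2 below 0.3 N and contact force between the fingers and receiver_3 below 0.3 N and value of joint cradle below 0.003 m), for 0.3 s.
2. the flask is seated upright in the sprung ring and presses it down (value of joint cradle above 0.006 m and distance between flask and seat below 0.01 m and angle between flask's own z axis and vertical below 0.2 rad), for 0.1 s.
At the end, for the whole second after the job is handed in: flask held upright (0.15 rad) in the sprung ring, within 10 mm of its seat, ring 12.5 to 16 mm down under more than 8 N, robot not on the mixer; small beakers released and standing in the tray, each within 11 mm of its long middle line, neighbours 74 to 96 mm apart centre to centre (x of receiver_1 in the frame of tray between -0.011 and 0.011 m and z of each of receiver_1, receiver_2, receiver_3 in the frame of tray below 0.01 m and angle between each of receiver_1, receiver_2, receiver_3's own z axis and vertical below 0.1 rad and x of receiver_2 in the frame of tray between -0.011 and 0.011 m and x of receiver_3 in the frame of tray between -0.011 and 0.011 m and ((horizontal distance between receiver_1 and receiver_3 between 0.074 and 0.096 m and horizontal distance between receiver_1 and receiver_2 between 0.074 and 0.096 m and horizontal distance between receiver_3 and receiver_2 above 0.15 m) or (horizontal distance between receiver_2 and receiver_1 between 0.074 and 0.096 m and horizontal distance between receiver_2 and receiver_3 between 0.074 and 0.096 m and horizontal distance between receiver_1 and receiver_3 above 0.15 m) or (horizontal distance between receiver_3 and receiver_2 between 0.074 and 0.096 m and horizontal distance between receiver_3 and receiver_1 between 0.074 and 0.096 m and horizontal distance between receiver_2 and receiver_1 above 0.15 m)) and contact force between the fingers and receiver_1 below 0.3 N and contact force between the fingers and receiver_2 below 0.3 N and contact force between the fingers and receiver_3 below 0.3 N and value of joint cradle above 0.0125 m and distance between flask and seat below 0.01 m and angle between flask's own z axis and vertical below 0.15 rad and linear speed of flask below 0.02 m/s and contact force between flask and mixer above 8 N and contact force between the fingers and flask above 2 N and contact force between each of the fingers, the arm and mixer below 0.5 N and contact force between flask and cork_ring below 0.1 N); the arm keeps its last pose, push and grip.
It fails at once if the flask is slammed or forced into the mixer (more than 60 N) (contact force between flask and mixer above 60 N).
It fails at once if the flask is tipped over (angle between flask's own z axis and vertical above 1 rad).
It fails at once if a small beaker is knocked over (angle between any of receiver_1, receiver_2, receiver_3's own z axis and vertical above 0.7 rad).
It fails at once if a bystander is moved more than 30 mm or knocked over (distance of any of white_bottle, big_beaker from where it was at the start of the episode above 0.03 m or angle between any of white_bottle, big_beaker's own z axis and vertical above 0.5 rad).
It also fails if it takes over 72 s, if anything falls off the work surface, if the arm or the gripper's body presses on something with over 40 N, if the wrist force passes 120 N, or if a joint passes its speed limit or range.

## Working session

There is one attempt and no reset: what is moved stays moved. The work goes in short steps, each a Python script; the robot and the scene stay as the last script left them, time stands still between calls to the robot, and variables do not carry over. Pictures are saved under pics/ and viewed, at most 10 in all, crops included, and the job is handed in when it is done.

```bash
mkdir -p pics
cat > h.py <<'E'
import numpy as np, cv2
from plant import robot
def shot(n):
    c=robot.camera(n); return c
def rays(c,px):
    u=cv2.undistortPoints(np.float64(px).reshape(-1,1,2),c['mtx'],np.float64(c['dist'])).reshape(-1,2)
    T=c['extrinsics'];R=T[:3,:3];o=-R.T@T[:3,3]
    return o,np.c_[u,np.ones(len(u))]@R
def onplane(c,px,z):
    o,d=rays(c,px); return o+d*((z-o[2])/d[:,2])[:,None]
def proj(c,P):
    T=c['extrinsics'];r=cv2.Rodrigues(T[:3,:3])[0]
    return cv2.projectPoints(np.float64(P).reshape(-1,1,3),r,T[:3,3],c['mtx'],np.float64(c['dist']))[0].reshape(-1,2)
def cloud(c):
    z=c['range_z'];h,w=z.shape
    v,u=np.mgrid[:h,:w];o,d=rays(c,np.c_[u.ravel(),v.ravel()])
    P=o+d*z.ravel()[:,None];P[z.ravel()==0]=np.nan
    return P.reshape(h,w,3)
E
python3 - <<'E'
from h import *
import pickle
o=robot.get_obs();print(o['clock'],o['tool_rot'],o['tcp_pos'])
for n in('top','scene'):
    c=shot(n);cv2.imwrite(f'pics/{n}0.png',c['color']);pickle.dump(c,open(n+'.pkl','wb'))
    T=c['extrinsics'];print(n,-T[:3,:3].T@T[:3,3],c['mtx'][0,0])
E
```

```text
0.0 [-1.79890702e+02  8.98947231e-04  2.30782204e+01] [ 0.2545589  -0.59735763  0.21309425]
top [0.42753183 0.01696399 1.22728195] 425.3549475194597
scene [-0.40082432  0.91849929  1.02023367] 489.04017351954855
```

View pics/top0.png

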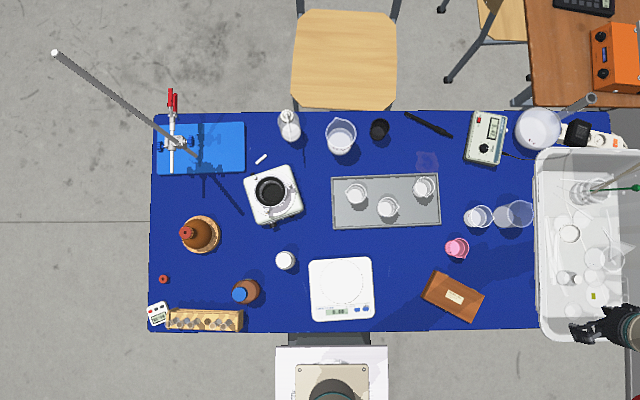

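View pics/scene0.png

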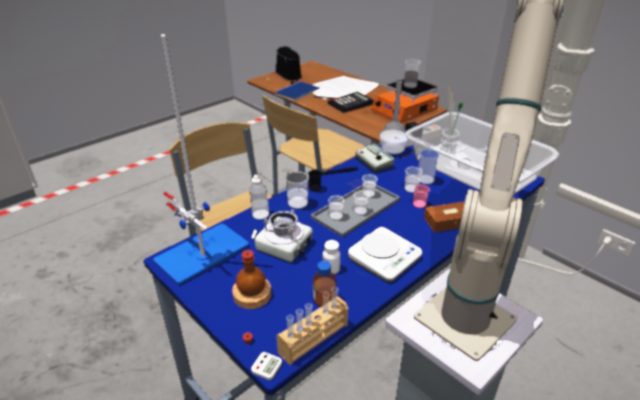

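The top view (up = +x, left = +y) shows these items:
- **Tray:** centred near (386,201), with clear beakers in it at (356,193), (387,207) and (424,187).
- **Look-alikes to leave alone:** pink (456,247), black (379,129), and clear beakers outside the tray at (478,217) and (513,214). The big beaker is at (341,136).
- **Flask:** amber with a red stopper at (188,232), standing in the cork ring. The amber bottle with a blue cap at (245,292) is not the flask.
- **Mixer and bottle:** mixer ring at (271,191), white bottle at (285,260).

I choose the three clear beakers inside the tray and the stoppered flask in the cork ring.

Run:
```python
from h import *
import pickle
t=pickle.load(open('top.pkl','rb'));s=pickle.load(open('scene.pkl','rb'))
im=t['color'];cv2.imwrite('pics/crop1.png',cv2.resize(im[110:330,150:450],None,fx=2.6,fy=2.6,interpolation=cv2.INTER_CUBIC))
cv2.imwrite('pics/crop2.png',cv2.resize(s['color'][160:320,220:420],None,fx=3.7,fy=3.7,interpolation=cv2.INTER_CUBIC))
hsv=cv2.cvtColor(im,cv2.COLOR_BGR2HSV)
def blob(m,roi):
    x0,y0,x1,y1=roi;k=np.zeros_like(m);k[y0:y1,x0:x1]=m[y0:y1,x0:x1]
    n,l,st,ce=cv2.connectedComponentsWithStats(k);i=1+np.argmax(st[1:,4]);return l==i,ce[i],st[i]
P=cloud(t);np.set_printoptions(precision=4,suppress=True)
# tray
m=((hsv[...,1]<70)&(hsv[...,2]>60)).astype(np.uint8)*255
b,ce,st=blob(m,(315,160,455,240));cn=cv2.findContours(b.astype(np.uint8),0,2)[0][0]
bx=cv2.boxPoints(cv2.minAreaRect(cn));print('tray',bx,st);W=onplane(t,bx,.017);print(W,W.mean(0),np.linalg.norm(W[1]-W[0]),np.linalg.norm(W[2]-W[1]))
# stopper two views
def red(im,roi):
    h=cv2.cvtColor(im,cv2.COLOR_BGR2HSV);return blob((((h[...,0]<6)|(h[...,0]>173))&(h[...,1]>130)&(h[...,2]>90)).astype(np.uint8)*255,roi)
a=red(im,(170,215,225,260));c=red(s['color'],(230,245,270,275));print('stop',a[1:],c[1:])
o1,d1=rays(t,a[1]);o2,d2=rays(s,c[1]);
A=np.c_[d1[0],-d2[0]];k=np.linalg.lstsq(A,o2-o1,rcond=None)[0];p1=o1+k[0]*d1[0];p2=o2+k[1]*d2[0];print('stopper tri',p1,p2,'depth',np.nanmedian(P[a[0]],0))
# cork ring
m=((hsv[...,0]>10)&(hsv[...,0]<25)&(hsv[...,1]>60)&(hsv[...,2]>150)).astype(np.uint8)*255
b,ce,st=blob(m,(170,205,230,265));hull=cv2.convexHull(cv2.findContours(b.astype(np.uint8),0,2)[0][0]);Q=onplane(t,hull.reshape(-1,2),.028)
print('cork',cv2.minEnclosingCircle(np.float32(Q[:,:2])),st)
# flask ball from cloud: points amber
pp=P[215:255,175:225].reshape(-1,3);pp=pp[(pp[:,2]>.05)&(pp[:,2]<.10)]
# mixer
b,ce,st=blob(((hsv[...,2]<70)).astype(np.uint8)*255,(250,170,300,220));print('ring',ce,st)
h=cv2.convexHull(cv2.findContours(b.astype(np.uint8),0,2)[0][0]);Q=onplane(t,h.reshape(-1,2),.105);print(cv2.minEnclosingCircle(np.float32(Q[:,:2])))
print('z',P[170:215:4,245:305:4,2])
b,ce,st=blob(((hsv[...,1]<60)&(hsv[...,2]>150)|(hsv[...,2]<70)).astype(np.uint8)*255,(238,160,310,230))
cn=cv2.findContours(b.astype(np.uint8),0,2)[0];bx=cv2.boxPoints(cv2.minAreaRect(max(cn,key=len)));W=onplane(t,bx,.062);print('mixer',W,W.mean(0))
# beakers depth
for r in ((341,178,372,212),(372,192,402,222),(408,173,440,205)):
    q=P[r[1]:r[3],r[0]:r[2]].reshape(-1,3);q=q[q[:,2]>.055];print(r,len(q),q.mean(0),q[:,2].max() if len(q) else 0, q.min(0),q.max(0))
```

```text
tray [[329.9755 176.4359]
 [438.7698 171.7057]
 [441.066  224.5189]
 [332.2717 229.2491]] [ 331  172  111   58 5689]
[[ 0.6333 -0.0025  0.017 ]
 [ 0.6441 -0.3181  0.017 ]
 [ 0.491  -0.3186  0.017 ]
 [ 0.4812 -0.0072  0.017 ]] [ 0.5624 -0.1616  0.017 ] 0.31569383598058837 0.15308753266338215
stop (array([185.303 , 232.3737]), array([179, 227,  13,  12,  99], dtype=int32)) (array([247.2963, 255.037 ]), array([243, 251,  10,   9,  81], dtype=int32))
stopper tri [0.4706 0.3705 0.1513] [0.4717 0.3716 0.1517] depth [0.4712 0.3693 0.157 ]
cork ((0.4710518419742584, 0.37013640999794006), 0.05354362353682518) [183 216  35  37 308]
ring [270.4375 191.8786] [256 177  29  29 560]
((0.580669641494751, 0.159812793135643), 0.039111848920583725)
z [[-0.0009  0.0006 -0.0032  0.0011  0.0036 -0.0011  0.0519  0.0545  0.0582
   0.0557  0.0567  0.0554 -0.0035  0.0021  0.0005]
 [-0.0013  0.0003  0.0299  0.0496  0.0593  0.0605  0.0635  0.0626  0.0636
   0.0646  0.0613  0.0548  0.0012 -0.0028 -0.0014]
 [ 0.0531  0.0576  0.0981  0.1008  0.1086  0.1047  0.0981  0.1012  0.1037
   0.1069  0.0646  0.0615  0.0495 
[... 934 characters left out ...]
0.1035  0.0631  0.0651  0.0644
   0.0622  0.0618  0.0513  0.052   0.0556  0.0423]
 [ 0.0028  0.0011 -0.0026  0.0566  0.0572  0.0628  0.0599  0.0598  0.0607
   0.0608  0.0524  0.0491  0.0443 -0.0011  0.0015]]
mixer [[0.6299 0.2457 0.062 ]
 [0.666  0.1086 0.062 ]
 [0.5115 0.0676 0.062 ]
 [0.476  0.2027 0.062 ]] [0.5709 0.1562 0.062 ]
(341, 178, 372, 212) 88 [ 0.5822 -0.0738  0.0708] 0.08002315321987807 [ 0.5518 -0.097   0.055 ] [ 0.6026 -0.0449  0.08  ]
(372, 192, 402, 222) 90 [ 0.5427 -0.1626  0.0705] 0.07914399531323557 [ 0.5128 -0.1865  0.0554] [ 0.5653 -0.1286  0.0791]
(408, 173, 440, 205) 106 [ 0.5964 -0.2663  0.0691] 0.07830195522425387 [ 0.5662 -0.288   0.0553] [ 0.62   -0.2339  0.0783]
```

View pics/crop1.png

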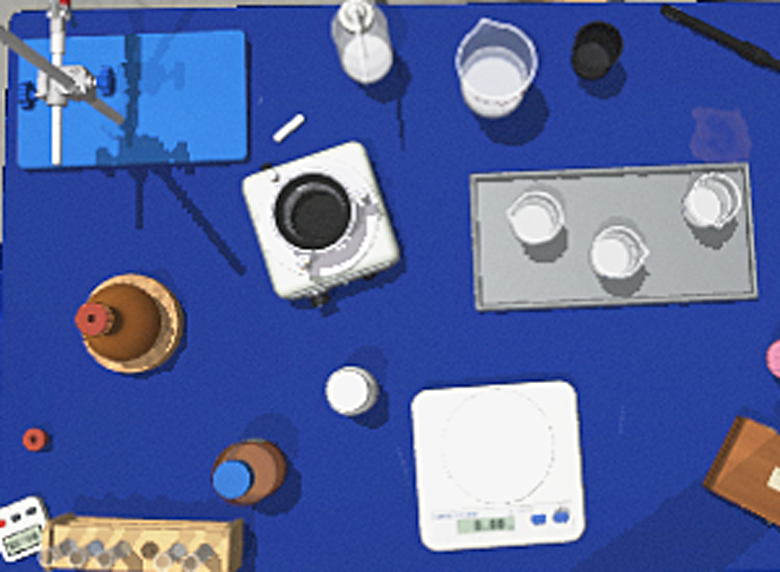

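View pics/crop2.png

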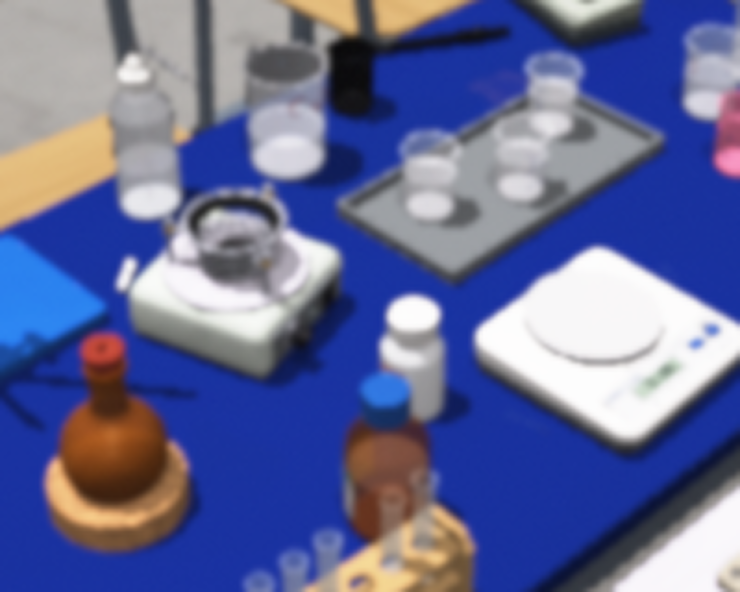

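The crops confirm the choice: three clear beakers in the tray, the flask with its red stopper in the cork ring, and the mixer's black ring with three pins. The stopper triangulates to z = 0.151 from two views, which matches the text, and it lies on the cork centre. Next I'll hover over the tray with the wrist camera.

Run:
```python
from h import *
import pickle
np.set_printoptions(precision=3,suppress=True)
p=robot.get_obs()['tcp_pos']
robot.move_straight([p[0],p[1],.36],speed=.2)
best=None
for y in (92,-88):
    q=robot.ik([.56,-.16,.36],[180,0,y]);print(y,q)
q=robot.ik([.56,-.16,.36],[180,0,92]);q2=robot.ik([.56,-.16,.36],[180,0,-88])
best=92 if q is not None and (q2 is None or abs(q[6])<abs(q2[6])) else -88
robot.goto([.50,-.16,.36],[180,0,best])
c=shot('wrist');pickle.dump(c,open('w1.pkl','wb'));cv2.imwrite('pics/w1.png',c['color'])
T=c['extrinsics'];print(best,-T[:3,:3].T@T[:3,3],T[:3,:3],robot.get_obs()['clock'],robot.get_obs()['tcp_pos'])
```

```text
92 [ 27.318  24.29  -21.847  85.182   9.246  72.308   6.412]
-88 [   1.273   23.92    18.399   85.978   -7.762   71.357 -157.319]
92 [ 0.497 -0.093  0.52 ] [[ 0.999  0.032 -0.   ]
 [ 0.031 -0.962  0.272]
 [ 0.008 -0.272 -0.962]] 2.8583 [ 0.5   -0.162  0.36 ]
```

View pics/w1.png

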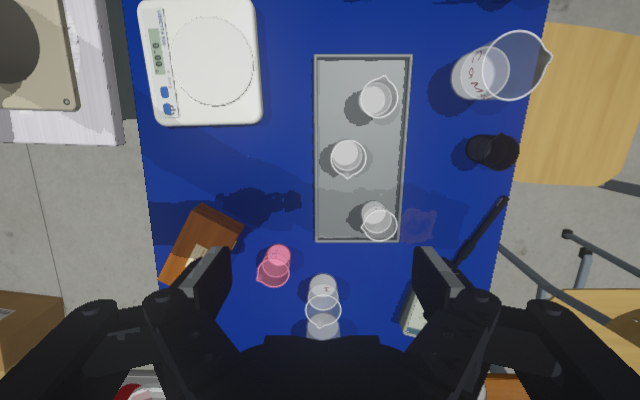

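The wrist view shows the tray with its three beakers. The white base discs are at about (375,97), (347,152) and (374,213), with the rims offset from them. Pink, black and clear look-alikes are all outside the tray. I'll locate the base discs in both views.

Run:
```python
from h import *
import pickle
np.set_printoptions(precision=4,suppress=True)
w=pickle.load(open('w1.pkl','rb'));t=pickle.load(open('top.pkl','rb'))
def discs(c,seeds,k,r):
    g=c['color'].min(2);out=[]
    m=cv2.morphologyEx((g>195).astype(np.uint8),cv2.MORPH_OPEN,cv2.getStructuringElement(cv2.MORPH_ELLIPSE,(k,k)))
    n,l,st,ce=cv2.connectedComponentsWithStats(m)
    for s in seeds:
        i=1+np.argmin(np.linalg.norm(ce[1:]-s,axis=1)); pts=np.argwhere(l==i)[:,::-1]
        (x,y),R=cv2.minEnclosingCircle(np.int32(pts)); out.append((x,y));print(s,ce[i],(x,y),R,st[i])
    return out
W=discs(w,[(375,97),(347,152),(374,213)],7,0)
Tt=discs(t,[(356,195),(386,208),(423,189)],5,0)
for a,b in zip(W,Tt):
    print('plane',onplane(w,[a],.006)[0],onplane(t,[b],.006)[0])
    o1,d1=rays(w,a);o2,d2=rays(t,b);k=np.linalg.lstsq(np.c_[d1[0],-d2[0]],o2-o1,rcond=None)[0];print(' tri',o1+k[0]*d1[0],o2+k[1]*d2[0])
P=cloud(w)
for (x,y) in W:
    x=int(x);y=int(y);q=P[y-26:y+34,x-26:x+30].reshape(-1,3);q=q[(q[:,2]>.06)&(q[:,2]<.09)];print('rim',len(q),q.min(0)[:2],q.max(0)[:2],(q.min(0)+q.max(0))[:2]/2,np.median(q[:,2]))
# tray
hsv=cv2.cvtColor(w['color'],cv2.COLOR_BGR2HSV);m=((hsv[...,1]<70)).astype(np.uint8);k=np.zeros_like(m);k[45:252,300:425]=m[45:252,300:425]
m=cv2.morphologyEx(k,cv2.MORPH_OPEN,np.ones((5,5)));cn=max(cv2.findContours(m,0,2)[0],key=cv2.contourArea)
Q=onplane(w,cn.reshape(-1,2),.017);r=cv2.minAreaRect(np.float32(Q[:,:2]));print('tray',r)
```

```text
(375, 97) [371.8439  99.8522] (371.0942077636719, 100.02173614501953) 13.342119216918945 [361  87  24  27 487]
(347, 152) [344.5315 152.1171] (344.0, 151.5) 12.500100135803223 [332 140  25  24 444]
(374, 213) [375. 216.] (375.0, 216.0) 9.848958015441895 [366 210  19  13 177]
(356, 195) [354.5567 195.7062] (354.5, 196.0) 9.013978004455566 [346 189  18  15 194]
(386, 208) [384.6915 208.766 ] (385.0, 208.5) 8.90234661102295 [378 201  15  16 188]
(423, 189) [420.0738 188.5436] (419.7272644042969, 188.4545440673828) 7.652143478393555 [414 181  13  16 149]
plane [ 0.5763 -0.0716  0.006 ] [ 0.5771 -0.073   0.006 ]
 tri [ 0.5749 -0.072   0.0154] [ 0.5759 -0.0722  0.0156]
plane [ 0.537  -0.1556  0.006 ] [ 0.5398 -0.1604  0.006 ]
 tri [ 0.5207 -0.1301  0.214 ] [ 0.5207 -0.1302  0.214 ]
plane [ 0.5984 -0.2687  0.006 ] [ 0.5972 -0.2632  0.006 ]
 tri [ 0.5899 -0.254   0.049 ] [ 0.5912 -0.2533  0.049 ]
rim 354 [ 0.55   -0.0972] [ 0.6025 -0.0413] [ 0.5762 -0.0692] 0.07362042199373103
rim 296 [ 0.5127 -0.1863] [ 0.5646 -0.129 ] [ 0.5386 -0.1576] 0.0735433878687149
rim 344 [ 0.5639 -0.286 ] [ 0.6211 -0.2334] [ 0.5925 -0.2597] 0.07218643732787536
tray ((0.5621347427368164, -0.16056592762470245), (0.15079572796821594, 0.30965152382850647), 1.919326901435852)
```

Run:
```python
from h import *
np.set_printoptions(precision=4,suppress=True)
C=np.array([.5621,-.1606]);a=np.radians(1.92);Y=np.array([-np.sin(a),np.cos(a)]);A=[180,0,91.92]
B=[((.5763,-.0712),.085),((.5380,-.1555),0.),((.5904,-.2599),-.085)]
robot.grip(.085,20)
for (b,s) in B:
    g=C+s*Y;z=.038
    robot.goto([*b,.16],A)
    hit=robot.move_straight([*b,z],speed=.12,contact_N=6)
    if hit: print('HIT',robot.get_obs()['tcp_pos']);break
    robot.grip(.045,20);o=robot.get_obs();print(o['width'],o['grip_force'],o['tcp_pos'],o['contact_force'])
    robot.move_straight([*g,z],speed=.06)
    print(robot.get_obs()['contact_force'])
    robot.grip(.085);robot.move_straight([*g,.16],speed=.15)
robot.goto([.50,-.16,.36],A)
c=shot('wrist');cv2.imwrite('pics/w2.png',c['color']);import pickle;pickle.dump(c,open('w2.pkl','wb'));P=cloud(c)
for i,(b,s) in enumerate(B):
    g=C+s*Y;q=P.reshape(-1,3);q=q[(q[:,2]>.06)&(q[:,2]<.09)&(np.hypot(q[:,0]-g[0],q[:,1]-g[1])<.042)];print(g,len(q),q.min(0),q.max(0))
print(robot.get_obs()['clock'])
```

```text
0.05068078476863223 20.326426568044553 [ 0.5768 -0.0712  0.0387] [-0.1878 -0.807   6.0639]
[1.7991 0.9632 5.2665]
0.05063334831826436 20.236477958969772 [ 0.5384 -0.1557  0.0387] [-0.5225  0.7827  5.7732]
[-0.5905 -0.0828  4.5732]
0.05580609244757766 20.78232957632281 [ 0.5913 -0.2602  0.039 ] [ 0.3335 -0.0751  5.166 ]
[ 1.7872 -0.5331  5.6874]
[ 0.5593 -0.0756] 343 [ 0.5326 -0.1019  0.0602] [ 0.5859 -0.0448  0.0785]
[ 0.5621 -0.1606] 309 [ 0.5356 -0.1913  0.06  ] [ 0.5875 -0.1338  0.0787]
[ 0.5649 -0.2456] 333 [ 0.5391 -0.2728  0.06  ] [ 0.5956 -0.2211  0.0782]
16.425
```

View pics/w2.png

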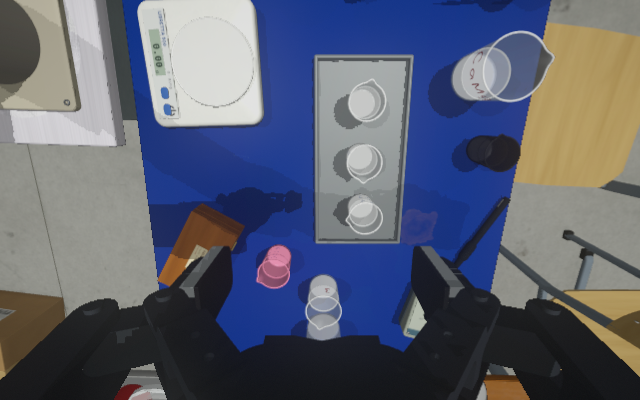

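The row looks good: neighbour spacing is about 85 and 87 mm, and each beaker is within 2 mm of the middle line. Next I'll measure the mixer and flask from two wrist positions.

Run:
```python
from h import *
import pickle
np.set_printoptions(precision=4,suppress=True)
for i,p in enumerate([[.53,.24,.34],[.50,.36,.36]]):
    robot.goto(p,[180,0,92]);c=shot('wrist');pickle.dump(c,open(f'm{i}.pkl','wb'))
    cv2.imwrite(f'pics/m{i}.png',c['color'])
print(robot.get_obs()['clock'])
for y in(0,30,60,92,120,150,-30,-60,-88):
    a=robot.ik([.471,.37,.107],[180,0,y]);b=robot.ik([.58,.16,.16],[180,0,y]);print(y,a,b)
im=np.vstack([pickle.load(open(f'm{i}.pkl','rb'))['color'][:290] for i in(0,1)]);cv2.imwrite('pics/m.png',im)
```

```text
18.5833
0 [ -34.8318   39.5882   -9.5852  100.824     9.4296   40.3671 -139.4584] [ -11.9105   35.7619   -9.8376   98.0028    7.8591   46.9067 -115.3074]
30 [ -31.0942   40.0632  -15.6062  100.707    15.2106   41.2968 -114.7062] [ -7.2666  36.3665 -17.3109  97.8571  13.7636  47.867  -90.687 ]
60 [-27.1465  40.8652 -22.0708 100.5843  21.2556  42.6987 -90.148 ] [ -3.6544  37.1126 -23.2369  97.7448  18.4038  48.9403 -64.8837]
92 [-23.7027  41.8492 -27.8492 100.4785  26.4967  44.3128 -62.8168] [  0.0751  38.1753 -29.5208  97.6305  23.2825  50.3979 -37.2598]
120 [-20.7817  42.9263 -32.8972 100.39    30.9398  46.0105 -38.7293] [  3.1872  39.3324 -34.9498  97.5368  27.4606  51.9408 -12.9723]
150 [-17.7952  44.3031 -38.2517 100.3008  35.5088  48.116  -12.699 ] [  7.4369  41.418  -42.7679  97.4116  33.4106  54.6671  11.8089]
-30 [ -39.2966   39.3551   -2.4547  100.9641    2.4352   39.732  -163.0684] [ -16.0205   35.53     -3.2944   98.1324    2.6426   46.4128 -140.5251]
-60 [ -71.2059   51.8331   54.8646  101.9106  -51.5092   55.231  -144.2727] [ -20.7507   35.6019    4.2266   98.2814   -3.4056   46.2412 -164.9552]
-88 [ -74.8845   57.6333   65.4431  102.0056  -59.6063   62.9541 -165.5826] [ -52.3582   52.4795   65.5104   99.196   -52.7591   65.0464 -148.1213]
```

View pics/m.png

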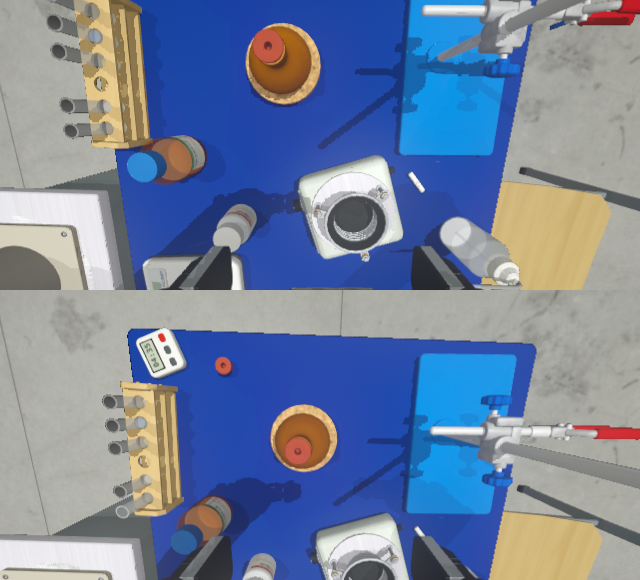

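In the upper view the flask stopper is at (268,46) and the mixer ring centre at about (356,220). In the lower view the stopper is at (297,162 in-frame). A clamp bar tip at (424,10) / (432,140) sits on the +x side of the flask. I'll compute positions from these.

Run:
```python
from h import *
import pickle
from scipy.optimize import least_squares
np.set_printoptions(precision=4,suppress=True)
a,b=[pickle.load(open(f'm{i}.pkl','rb')) for i in(0,1)]
def tri(p,q):
    o1,d1=rays(a,p);o2,d2=rays(b,q);k=np.linalg.lstsq(np.c_[d1[0],-d2[0]],o2-o1,rcond=None)[0];x=o1+k[0]*d1[0];y=o2+k[1]*d2[0];return (x+y)/2,np.linalg.norm(x-y)
def red(c,roi):
    h=cv2.cvtColor(c['color'],cv2.COLOR_BGR2HSV);m=(((h[...,0]<6)|(h[...,0]>173))&(h[...,1]>110)&(h[...,2]>110)).astype(np.uint8)
    k=np.zeros_like(m);x0,y0,x1,y1=roi;k[y0:y1,x0:x1]=m[y0:y1,x0:x1];n,l,st,ce=cv2.connectedComponentsWithStats(k);i=1+np.argmax(st[1:,4]);print(ce[i],st[i]);return ce[i],l==i
p,ma=red(a,(240,20,300,75));q,mb=red(b,(275,140,320,180))
print('stopper',tri(p,q),'depth',np.nanmedian(cloud(a)[ma],0),np.nanmedian(cloud(b)[mb],0),onplane(a,[p],.155),onplane(b,[q],.155))
print('bar tip',tri((424,10),(432,141)))
def circ(P):
    f=lambda s:np.hypot(P[:,0]-s[0],P[:,1]-s[1])-s[2]
    r=least_squares(f,[.58,.16,.04],loss='soft_l1',f_scale=.002);return r.x,np.std(f(r.x))
t=pickle.load(open('top.pkl','rb'))
for n,c in(('a',a),('top',t)):
    Q=cloud(c).reshape(-1,3);Q=Q[(np.hypot(Q[:,0]-.58,Q[:,1]-.16)<.075)]
    R=Q[(Q[:,2]>.1)&(Q[:,2]<.113)];R=R[np.hypot(R[:,0]-.58,R[:,1]-.16)<.05];print(n,len(R),circ(R),R.min(0),R.max(0))
    H=Q[(Q[:,2]>.056)&(Q[:,2]<.068)];
    g=c['color'].max(2);
    m=(g<75).astype(np.uint8);u=proj(c,[[.58,.16,.105]])[0].astype(int);k=np.zeros_like(m);d=45 if n=='a' else 18
    k[u[1]-d:u[1]+d,u[0]-d:u[0]+d]=m[u[1]-d:u[1]+d,u[0]-d:u[0]+d];cn=max(cv2.findContours(k,0,1)[0],key=cv2.contourArea)
    h=cv2.convexHull(cn).reshape(-1,2);X=onplane(c,h,.105);print('dark',u,circ(X))
# cork in b
h=cv2.cvtColor(b['color'],cv2.COLOR_BGR2HSV);m=((h[...,0]>10)&(h[...,0]<25)&(h[...,1]>60)&(h[...,2]>150)).astype(np.uint8);k=np.zeros_like(m);k[110:190,265:345]=m[110:190,265:345]
pt=cv2.convexHull(np.argwhere(k)[:,::-1].astype(np.int32)).reshape(-1,2);print('cork',cv2.minEnclosingCircle(np.float32(onplane(b,pt,.028)[:,:2])))
```

```text
[267.6824  45.8116] [253  30  30  33 658]
[297.339  161.0019] [285 149  26  25 525]
stopper (array([0.4704, 0.3711, 0.1561]), np.float64(8.340169440289189e-05)) depth [0.4707 0.3712 0.157 ] [0.4702 0.3708 0.1569] [[0.4702 0.3713 0.155 ]] [[0.4703 0.3709 0.155 ]]
bar tip (array([0.621 , 0.4022, 0.1789]), np.float64(0.00020730051798113278))
a 1262 (array([0.5802, 0.1614, 0.04  ]), np.float64(0.0030301508183642385)) [0.5318 0.112  0.1   ] [0.625  0.2052 0.109 ]
dark [355 223] (array([0.5841, 0.1578, 0.0349]), np.float64(0.002284396016751764))
top 342 (array([0.5813, 0.1581, 0.04  ]), np.float64(0.0032185915162710912)) [0.5359 0.1138 0.1   ] [0.6245 0.2026 0.1119]
dark [269 191] (array([0.5807, 0.1599, 0.0388]), np.float64(0.00017206984928190672))
cork ((0.4706021249294281, 0.3709771931171417), 0.05354238674044609)
```

Measurements agree: flask at (0.470, 0.371) and mixer axis at about (0.581, 0.160). The clamp bar is 15 cm from the flask, so it's clear. Now I'll grasp, lift and carry.

Run:
```python
from h import *
np.set_printoptions(precision=4,suppress=True)
F=[.4704,.3711];M=[.5807,.160];A=[180,0,92]
robot.grip(.085,60)
robot.goto([*F,.25],A)
h=robot.move_straight([*F,.1075],speed=.1,contact_N=6);o=robot.get_obs();print(h,o['tcp_pos'],o['contact_force'])
if not h:
    robot.grip(.015,60);o=robot.get_obs();print(o['width'],o['grip_force'],o['tcp_pos'],o['contact_force'])
    robot.move_straight([*F,.24],speed=.12);robot.sleep(.2);o=robot.get_obs();print(o['width'],o['contact_force'],o['clock'])
    robot.move_straight([*M,.24],speed=.15);robot.sleep(.2);o=robot.get_obs();print(o['width'],o['tcp_pos'],o['tool_rot'],o['contact_force'],o['clock'])
    im=np.hstack([shot('top')['color'][100:290,140:380],shot('scene')['color'][130:320,180:400]]);cv2.imwrite('pics/c.png',cv2.resize(im,None,fx=1.7,fy=1.7))
```

```text
False [0.4707 0.3715 0.1081] [-0.8619 -0.4596 -0.3742]
0.030980334570136565 58.95710603481348 [0.4706 0.3714 0.1081] [-0.2383 -0.7366  5.0736]
0.03074978169043872 [-0.0574 -0.0754 -4.3489] 22.925
0.031017978583325768 [0.5805 0.1606 0.2401] [179.9985  -0.0109  92.0593] [-1.3037 -0.4343 -3.3107] 24.8667
```

View pics/c.png

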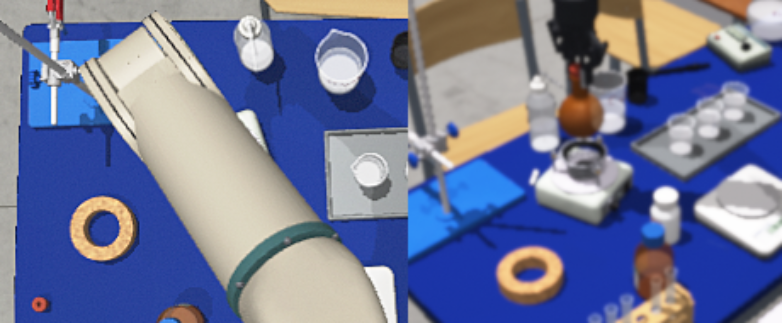

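The flask is held over the mixer ring, and the cork ring stayed in place. Lowering now with contact monitoring.

Run:
```python
from h import *
np.set_printoptions(precision=4,suppress=True)
M=[.5807,.160]
def st(): o=robot.get_obs();return o['tcp_pos'],o['contact_force'],o['ft_torque'],round(o['width'],4),round(o['clock'],2)
robot.move_straight([*M,.190],speed=.08);print(st())
robot.sleep(.2);f0=robot.get_obs()['contact_force'][2];print('f0',f0)
print(robot.move_straight([*M,.165],speed=.02,contact_N=4));print(st())
z=robot.get_obs()['tcp_pos'][2]
c=shot('scene');cv2.imwrite('pics/d.png',cv2.resize(c['color'][150:310,200:340],None,fx=3.6,fy=3.6,interpolation=cv2.INTER_CUBIC))
```

```text
(array([0.5811, 0.1603, 0.1903]), array([ 0.3234,  0.6534, -3.7641]), array([ 0.0105, -0.0045,  0.0136]), 0.0307, 25.74)
f0 -4.328973004527036
True
(array([0.5806, 0.1602, 0.1781]), array([ 0.4779, -0.5152,  1.6695]), array([ 0.1316, -0.1539,  0.0413]), 0.031, 26.63)
```

View pics/d.png

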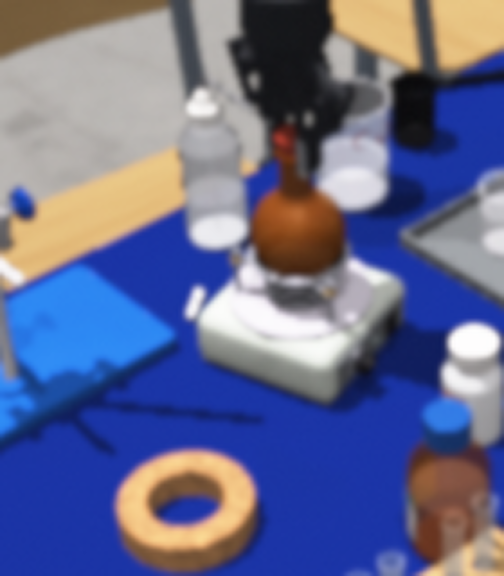

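Contact came at TCP z = 0.178, against 0.177 expected for seating, and the flask is upright in the ring. Now I'll press in small steps.

Run:
```python
from h import *
np.set_printoptions(precision=4,suppress=True)
M=[.5807,.160];z=.177;f0=-4.1
while z>.154:
    robot.move_straight([*M,z],speed=.03);robot.sleep(.1)
    o=robot.get_obs();f=o['contact_force'];print(round(z,4),o['tcp_pos'],f,round(o['width'],4))
    if f[2]-f0>24: break
    z-=.0015
robot.sleep(.3);o=robot.get_obs();print(o['contact_force'],o['ft_torque'],o['tcp_pos'],o['clock'],o['tool_rot'])
```

```text
0.177 [0.5808 0.1602 0.1772] [-0.5282  0.0824  3.3448] 0.0308
0.1755 [0.5808 0.1601 0.1755] [-0.4347  0.7049  3.204 ] 0.031
0.174 [0.5808 0.1601 0.1741] [0.694  0.9925 4.2193] 0.0312
0.1725 [0.5807 0.1601 0.1726] [-0.0765  1.1364  3.8485] 0.0309
0.171 [0.5808 0.1601 0.1712] [-0.1439  1.0947  5.9952] 0.0313
0.1695 [0.5808 0.1601 0.1698] [-0.0573  1.0836  6.2035] 0.0311
0.168 [0.5808 0.1601 0.1684] [-1.2304  1.2039  6.2871] 0.0312
0.1665 [0.5808 0.1602 0.167 ] [-1.2277  0.1954  7.2914] 0.031
0.165 [0.5808 0.1602 0.1656] [-1.08   -0.0331  7.3528] 0.0308
0.1635 [0.5809 0.1603 0.1642] [-1.7518  0.6507  9.0052] 0.0309
0.162 [0.5809 0.1604 0.1632] [-1.7952  1.3759 11.3905] 0.0307
0.1605 [0.5812 0.1606 0.1631] [-4.1275  0.395  19.7304] 0.0308
0.159 [0.5814 0.1608 0.1629] [-6.4425 -1.0398 27.5394] 0.031
[-6.1061 -2.0272 27.9273] [-0.3671  1.4527  0.0182] [0.5814 0.1608 0.1629] 31.5333 [179.9743   0.0375  91.9873]
```

The ring reached its stop at z ≈ 0.163, about 16 mm of travel, where the force rises sharply. I'll ease the push slightly and check before handing in.

Run:
```python
from h import *
np.set_printoptions(precision=4,suppress=True)
robot.move_straight([.5807,.160,.1603],speed=.02);robot.sleep(.4)
o=robot.get_obs();print(o['contact_force'],o['tcp_pos'],o['grip_force'],o['clock'])
c=shot('scene')['color'];cv2.imwrite('pics/e.png',cv2.resize(c[150:310,200:420],None,fx=3.6,fy=3.6,interpolation=cv2.INTER_CUBIC))
```

```text
[-4.5899 -0.5684 20.6937] [0.5812 0.1606 0.163 ] 61.38874286694772 32.1833
```

View pics/e.png

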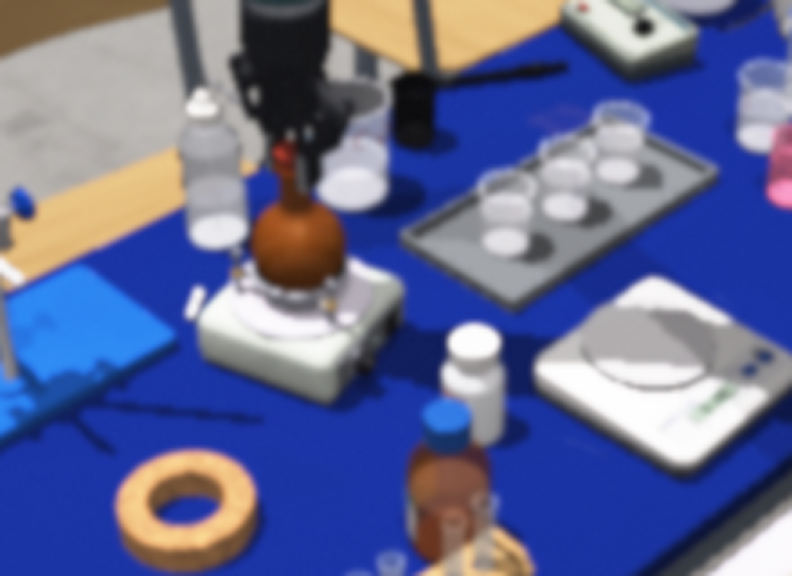

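The flask at (298,245) is upright and pressed down with the ring on its stop. The three beakers stand in a row in the tray, and the bystanders haven't moved. Handing in.

```bash
python3 -c "
from plant import robot
print(robot.close_job())"
```

```text
the job is handed in; nothing more can be done
None
```

I handed the job in at about 32 s of the 72 s limit, with no verdict returned: the beakers stand in an even row about 85 mm apart on the tray's middle line, and the flask is still held upright in the mixer ring, pressed onto its stop with about 25 N.

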